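Move a hanging panel carrier over the end stops to the next rail

TASK

Move the hanging carrier with the plaster panel from its rail to the next rack's rail: slide it into the loading gap, lift it over the end stops, lower its hook fully over the other rail in that rail's loading gap, and slide it along under the keeper strip until it rests up against the clamped stop collar, then let go. Feel for the contacts and work gently: never strain the carrier against a rail, stop or keeper, never drop it, and leave the empty carrier and the things on the bench alone.

Things in the scene. Friction and masses are not known exactly. Their poses are not given: they have to be found in the camera images.
- carrier_grip (a point): Centre of the black grip of the carrier to move (the one with the plaster panel): an upright block 10 mm thick (x), 28 mm wide (y), 42 mm high, topmost on the carrier, its underside 22 mm above the hook's seat, clear of rail, stops and keeper. Axes as carrier_seat, from which it lies at (4, 0, 43) mm.
- carrier_seat (a point): Middle of the hook's seat of the carrier to move, which rests on the rail's top edge. Axes: x across the rail to its front (away from the robot), y along the rail, z up. Hook 36 mm long (y): 4 mm top plate, front leg (inner face x = 7, outer 11 mm, 84 mm down), rear lip (inner face x = -7, outer -11 mm, only 10 mm deep): a 14 mm throat for the 10 mm rail.
- carrier: The carrier to move, 0.34 to 0.55 kg; origin and axes as carrier_seat. Below the hook, centred under the rail, a plaster panel with painted bands on a steel plate: 94 mm wide (y), x -8 to 8 mm, 84 to 190 mm below the seat. With the hook astride a rail it can rise about 50 mm before the panel's top meets the rail from below.
- rack_a: First bench rack, fixed, the carrier on its rail. Grey base plate 130 x 290 x 10 mm, two 25 mm square posts behind the rail (x -40 to -65, y -70 and 70 mm). Steel rail 10 mm thick (x), 280 mm long (y), 30 mm high, top edge 235 mm above the table. Origin on the table under the rail's middle; x from the posts to the rail's front (away from the robot), y along the rail.
- rack_b: Next rack, in line, a mirror image of rack_a, same axes. An aluminium stop collar with a black thumbscrew in front is clamped astride its rail near the +y end: 16 mm long (y), 7 mm above the rail, firm to 80 N, met squarely by the hook. Where it is clamped differs and is not measured: its near side lies 16 to 66 mm short of rack_b_far_stop.
- rack_a_gap_stop (a point): Top edge of rack_a's rail, mid-thickness, at the inner face of the +y end stop (8 mm long, 14 mm above the rail). The 46 mm of rail next to it is the loading gap. Along all the rest a keeper strip (over the rail's back, x below -6 mm, 8.5 to 11.5 mm above the rail's top) lets a hung hook rise only 4.5 mm. Axes as rack_a.
- rack_a_far_stop (a point): The same point at the other (-y) end stop of rack_a, 264 mm away, where the keeper goes right to the end.
- rack_b_gap_stop (a point): Top edge of rack_b's rail, mid-thickness, at the inner face of the -y end stop, nearest rack_a (8 mm long, 14 mm above the rail). The 46 mm of rail next to it is the loading gap; the keeper strip over the rest is as on rack_a. Axes as rack_b.
- rack_b_far_stop (a point): The same point at the other (+y) end stop of rack_b, 264 mm away, where the keeper goes right to the end.
- empty_seat (a point): Hook seat of the empty carrier, hung at the -y end of rack_a; leave it there. Same hook and grip, but below it only an open wire frame 62 mm wide.
- jar: Glass jar with brushes, 76 mm across, 180 mm high with the brushes, origin under its centre, beyond the racks. Leave it alone.
- tray: Wooden tray of mural fragments, 130 x 220 x 35 mm, origin under its centre, beyond rack_a. Leave it alone.
- bottle: White bottle, 60 mm across, 150 mm high, origin under its centre, beyond rack_b. Leave it alone.
There are look-alikes about, which are no part of the job. What is shaped like the carrier but orange or red is not meant.

How it is judged:
By the outcome, as a careful person would: the job done as asked, in the order asked, and still so for the second after the job is handed in, with the robot touching nothing.
It also fails if it takes over 69 s, if anything falls off the work surface, if the arm or the gripper's body presses on something with over 40 N, if the wrist force passes 120 N, or if a joint passes its speed limit or range.

ROBOT

A 6-joint arm with a two-finger parallel gripper is mounted at the origin on the work surface. World frame = base frame: x ahead of the robot, y to its left, z up, the work surface at z = 0. Lengths are in mm, angles in rad, forces in N, time in s.
With the tool pointing down it reaches from about 275 to 1000 mm from the base axis. Payload 8.4 kg.
Tool frame: the origin (TCP) lies on the centre line of the jaws, within the pads' length; the fingertips stand 22 mm ahead of it and the grasp point (between the pads) lies 3 mm ahead of it; z points along the fingers, y is the direction in which the jaws open and shut (so a half turn about z gives the same grasp; the last joint's range is limited). The gripper opens to 85 mm and grips with 20 to 120 N. Pads are 22 mm wide; open, the fingers measure 114 mm over their backs; the gripper's body (76 mm by 85 mm) begins 54 mm behind the grasp point. The pads swing forward as they close: fully open they stand 13 mm farther back than shut.
Start: joints at [1.113, 0.353, 1.633, -0, 1.155, -0.002], TCP at [275.112, 561.196, 253.281] pointing down, gripper open.
Joint ranges: [-2.63, 2.63], [-0.92, 2.1], [0.06, 2.66], [-1.3, 4.44], [0, 2.69], [-3.02, 3.02]. Speed limits (rad/s): [2.22, 2.22, 2.79, 3.14, 3.14, 3.14].

INTERFACE

Orientations are given as [roll, pitch, yaw] about the fixed x, y, z axes, in that order (R = Rz(yaw) Ry(pitch) Rx(roll)).
In Python, from rig import r gives the robot as it stands.
- The arm moves only by the tool carry_out, never from a script. Its argument "rows" is text: rows parted by semicolons, each of 5 numbers parted by spaces: the opening, from 0 (shut) to 1 (fully open), then the shift along the tool's x, y, z in units of 30 mm (1.0 is 30 mm), then the turn about the tool's z in units of 8 degrees (1.0 is 8 degrees). A call has 1 to 12 rows; each row shifts and turns the commanded pose from where the row before left it, along the tool's axes as they then stand; what a row does not reach is not made up. A row lasts 1/8 s, in which the tool goes at most 62.5 mm and 10.7 degrees, less where a joint would pass 70% of its speed; a pose out of reach is approached as far as the arm can. A call is refused whole if a number of a shift passes 1 or a number of a turn 1, either way. A call with a gripper value outside its range is refused whole. The fingers move at their own pace and stop on an object; "newtons" is the grip in N (left out, the last holds). Time passes only in rows, so rows that do not move let the fingers close. It gives the time, the measured TCP pose, the force and the opening at its end, in the units of the state.
- r.sense(): the state, without advancing time (a new reading comes with each control period).
- r.grab_frame(name): name is "side" or "top"; returns the picture (420x560x3 uint8, blue, green, red); there is no depth.
- r.get_calibration(name): a dict with "intrinsics" (3x3 intrinsics, pixels), "position" and "rotation" of the camera in the world. Camera axes: x right, y up, looking along -z (the intrinsics and any distortion apply to the point x, -y, -z); pixel columns grow to the right and rows downward; lengths in mm; the calibration is good to about 2 mm. A picture is of the moment at which its call begins. get_calibration takes no time and is no camera call.
- r.sign_off(): hands the job in, once; it reports no verdict.
The state is a dict: "clock": time; "qpos": joint angles; "qvel": joint speeds; "joint_efforts": joint torques, N m; "eef_pos": TCP position; "tcp_rot": TCP orientation; "contact_force": force on the tool from outside, world axes, zero at the start; "wrist_torque": the same for the moment, N m; "opening": opening from 0.0 (shut) to 1.0 (fully open).
Only numpy, scipy, OpenCV 4.12 (cv2) and the standard library are available. Lean on these libraries where they do the work, as an engineer would, in place of code of your own. Each camera call takes 0.05 s, during which the arm holds its last target.

## Working session

There is one attempt and no reset: what is moved stays moved. The work goes in short steps, Python scripts to look and compute and a tool call to move; the robot and the scene stay as the last step left them, time stands still between calls to the robot, and variables do not carry over. Pictures are saved under pics/ and viewed, and the job is handed in when it is done.

Besides the shell and the picture viewer there is one more tool, called as name(argument=value, ...) on one line, values as JSON. carry_out: Moves the arm, as the interface text tells. Its arguments: {"type":"object","properties":{"rows":{"type":"string"},"newtons":{"type":"number"}},"required":["rows"]}

```bash
ls; mkdir -p pics; python3 - <<'E'
from rig import r
import cv2
print(r.sense())
for n in("side","top"):
    cv2.imwrite(f"pics/{n}0.png",r.grab_frame(n)); print(r.get_calibration(n))
E
```

```text
pics
{'clock': 0.0, 'qpos': array([ 1.11257963e+00,  3.53671654e-01,  1.63415789e+00, -1.01811550e-05,
        1.15519167e+00, -2.38849574e-03]), 'qvel': array([ 0.00129826,  0.00160595, -0.00019053, -0.00055749, -0.00088185,
        0.00110204]), 'joint_efforts': array([-2.16823268e-03, -6.05253410e+01, -3.42064762e+01, -3.06809416e-04,
        9.66570340e-03,  1.51409654e-05]), 'eef_pos': array([274.92263096, 560.77695492, 252.53681534]), 'tcp_rot': array([-3.14016408e+00,  5.89644745e-06,  2.68576858e+00]), 'contact_force': array([-0.00706838, -0.33575288,  0.29360517]), 'wrist_torque': array([-0.02155035,  0.06056863,  0.00469871]), 'opening': 0.9986725854002992}
{'intrinsics': array([[498.73329907,   0.        , 281.30448815],
       [  0.        , 498.73329907, 204.14137096],
       [  0.        ,   0.        ,   1.        ]]), 'position': array([ -142.686518  , -1014.88187071,   968.85329331]), 'rotation': array([ 0.99440869,  0.01547108, -0.6289038 ])}
{'intrinsics': array([[472.35365701,   0.        , 278.3549322 ],
       [  0.        , 472.35365701, 206.83653739],
       [  0.        ,   0.        ,   1.        ]]), 'position': array([ 337.96947361,  -83.54823157, 1362.33176983]), 'rotation': array([ 0.1466513 ,  0.01708009, -1.554724  ])}
```

View pics/side0.png

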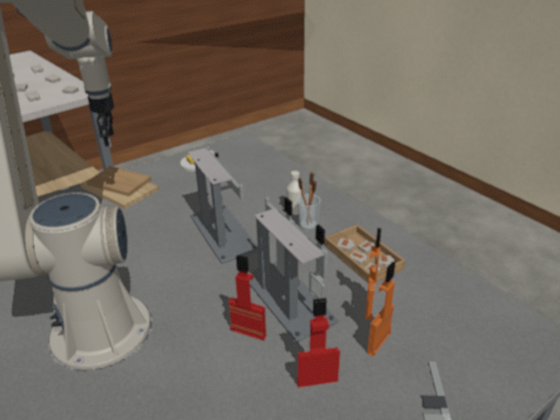

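View pics/top0.png

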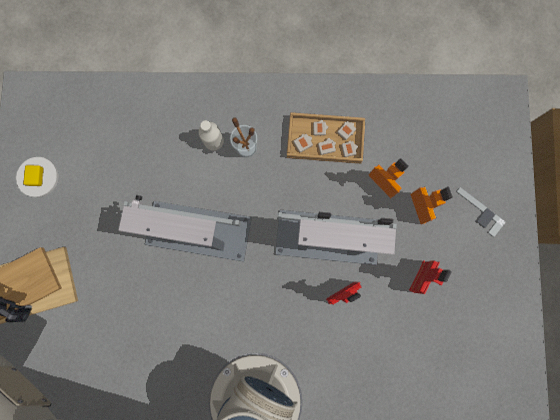

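The top view shows rack_a at about (340,235) with two grips on its rail at (323,216) and (385,221), and rack_b at about (185,225) with the collar near (137,203). I'll zoom in on these.

```bash
python3 - <<'E'
import cv2
t=cv2.imread("pics/top0.png");s=cv2.imread("pics/side0.png")
def z(im,x0,y0,x1,y1,k,n): cv2.imwrite("pics/"+n,cv2.resize(im[y0:y1,x0:x1],None,fx=k,fy=k,interpolation=cv2.INTER_CUBIC))
z(t,265,195,405,275,5.7,"ta.png");z(t,110,185,250,265,5.7,"tb.png");z(s,175,140,345,345,2.9,"sz.png")
E
```

```text
(no output)
```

View pics/ta.png

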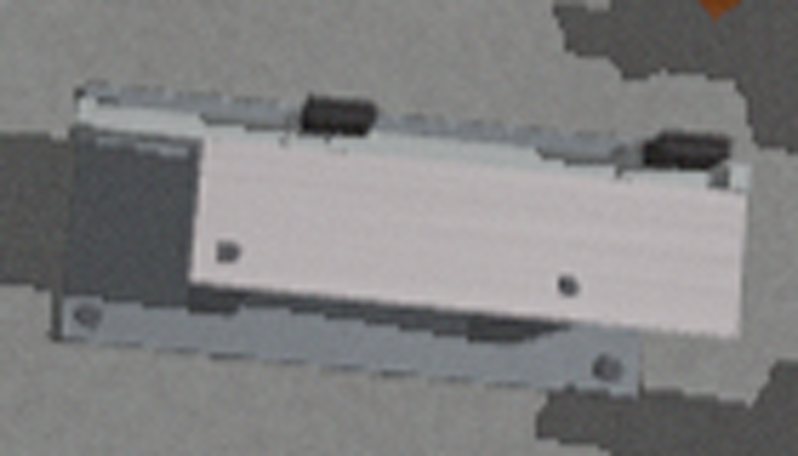

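View pics/tb.png

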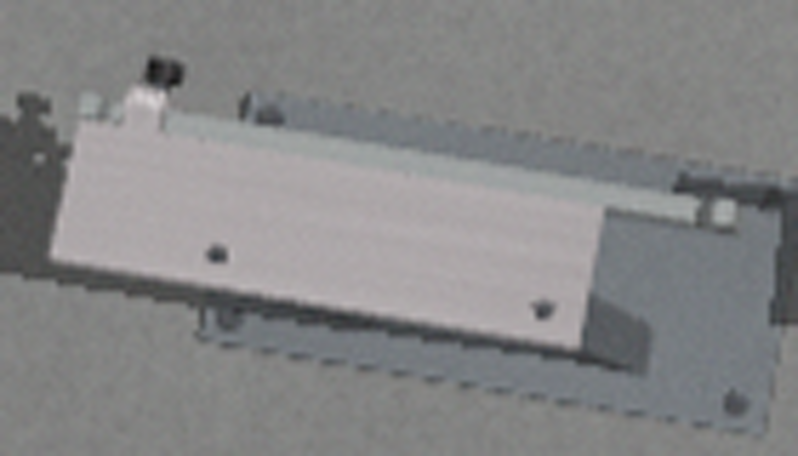

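View pics/sz.png

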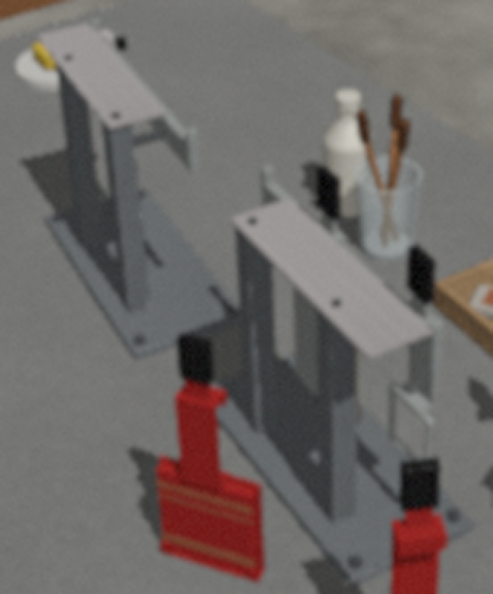

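```bash
cat > h.py <<'E'
import numpy as np, cv2
from rig import r
from scipy.spatial.transform import Rotation as Ro
def cam(n):
    c=r.get_calibration(n); return c["intrinsics"],c["position"],Ro.from_euler("xyz",c["rotation"]).as_matrix()
def ray(n,u,v):
    K,p,R=cam(n); d=R@np.array([(u-K[0,2])/K[0,0],-(v-K[1,2])/K[1,1],-1.]); return p,d
def pl(n,u,v,z):
    p,d=ray(n,u,v); return p+d*(z-p[2])/d[2]
def proj(n,X):
    K,p,R=cam(n); q=R.T@(np.asarray(X)-p); return np.array([K[0,2]+K[0,0]*q[0]/-q[2],K[1,2]-K[1,1]*q[1]/-q[2]])
E
python3 - <<'E'
from h import *
k=5.7
def A(u,v): return (u+.5)/k-.5+265,(v+.5)/k-.5+195
def B(u,v): return (u+.5)/k-.5+110,(v+.5)/k-.5+185
P=lambda f,u,v,z:pl("top",*f(u,v),z)[:2].round(1)
print("A keeper gap corner",P(A,203,137,246.5)); a1=P(A,747,190,246.5); print("A keeper far front",a1, "far rear",P(A,739,335,246.5),"gap rear",P(A,190,283,246.5))
print("B keeper gap front",P(B,607,206,246.5),"gap rear",P(B,582,348,246.5),"far front",P(B,82,120,246.5),"far rear",P(B,50,262,246.5))
print("base A corners z10",P(A,62,340,10),P(A,640,395,10)); print("base B",P(B,200,340,10),P(B,765,432,10),P(B,783,190,10),P(B,245,95,10))
print("grip",P(A,340,115,299),"empty",P(A,687,150,299))
print("collar",P(B,145,100,242), "Astop",P(A,85,105,249),"B stop",P(B,725,212,249),"B far",P(B,90,105,249))
print(proj("top",[275,561,253]))
E
```

```text
A keeper gap corner [ 474.9 -114.2]
A keeper far front [ 455.9 -339.8] far rear [ 395.9 -335.3] gap rear [ 413.9 -109.4]
B keeper gap front [467.   86.1] gap rear [407.6  94.4] far front [500.4 309.2] far rear [440.2 318.8]
base A corners z10 [400.6 -51.2] [ 377.7 -339. ]
base B [423.5 325.3] [381.8  38.8] [503.8  32.9] [548.8 309.4]
grip [ 478.  -167.2] empty [ 465.9 -304.4]
collar [509.9 284.5] Astop [487.3 -64.9] B stop [464.9  36.3] B far [506.4 305.3]
[  9.47357995 299.43190706]
```

```bash
cat >> h.py <<'E'
from scipy.ndimage import map_coordinates
def edge(img,p,q,half=3,n=40,sign=0):
    """fit line to strongest-gradient edge near segment p-q (pixels)"""
    g=cv2.cvtColor(img,cv2.COLOR_BGR2GRAY).astype(float)
    p=np.array(p,float);q=np.array(q,float);d=(q-p)/np.linalg.norm(q-p);nn=np.array([-d[1],d[0]])
    o=np.arange(-half,half+.01,.25);pts=[]
    for t in np.linspace(0.03,.97,n):
        c=p+t*(q-p);s=c+o[:,None]*nn
        pr=map_coordinates(g,[s[:,1],s[:,0]],order=1);gr=np.gradient(pr)
        w=np.abs(gr) if sign==0 else np.clip(sign*gr,0,None)
        i=w.argmax();m=np.abs(np.arange(len(o))-i)<=5
        pts.append(c+nn*(w[m]*o[m]).sum()/w[m].sum())
    pts=np.array(pts,np.float32)
    vx,vy,x0,y0=cv2.fitLine(pts,cv2.DIST_HUBER,0,.01,.01).ravel()
    res=(pts-[x0,y0])@np.array([-vy,vx]);return np.array([x0,y0]),np.array([vx,vy]),np.median(abs(res))
E
python3 - <<'E'
from h import *
t=cv2.imread("pics/top0.png");k=5.7
A=lambda u,v:((u+.5)/k-.5+265,(v+.5)/k-.5+195)
B=lambda u,v:((u+.5)/k-.5+110,(v+.5)/k-.5+185)
def do(nm,p,q,z,sg=0,h=2):
    c,d,e=edge(t,p,q,h,sign=sg); P=pl("top",*(c-20*d),z);Q=pl("top",*(c+20*d),z)
    D=Q-P
    if D[1]<0:D=-D
    yaw=-np.degrees(np.arctan2(D[0],D[1])); n=np.array([np.cos(np.radians(yaw)),np.sin(np.radians(yaw))])
    C=pl("top",*c,z);print(nm,C[:2].round(1),"yaw",yaw.round(2),"n.C",(n@C[:2]).round(2),"res",e.round(2)); return
do("A keeper rear",A(195,284),A(735,334),246.5)
do("A keeper front",A(390,155),A(610,177),246.5)
do("A keeper rear@z",A(195,284),A(735,334),246.5)
do("A rail front z235",A(390,133),A(540,150),235)
do("A base rear",A(70,340),A(630,394),10)
do("B keeper rear",B(55,262),B(575,347),246.5)
do("B keeper front",B(170,135),B(600,205),246.5)
do("B rail front",B(180,113),B(690,196),235)
do("B base rear",B(205,342),B(760,432),10)
do("A keeper gap edge",A(203,145),A(192,275),246.5)
do("B keeper gap edge",B(605,212),B(584,340),246.5)
do("A keeper far edge",A(747,195),A(740,328),246.5)
do("B keeper far edge",B(79,125),B(52,255),246.5)
E
python3 - <<'E'
import cv2
t=cv2.imread("pics/top0.png")
for n,(x,y) in dict(c=(310,205),s=(272,203),cb=(125,190),sb=(222,210)).items():
    cv2.imwrite(f"pics/q_{n}.png",cv2.resize(t[y:y+22,x:x+32],None,fx=12,fy=12,interpolation=cv2.INTER_NEAREST))
import numpy as np
i=[cv2.imread(f"pics/q_{n}.png") for n in ("c","s","cb","sb")]
cv2.imwrite("pics/q.png",np.vstack([np.hstack(i[:2]),np.hstack(i[2:])]))
E
```

```text
A keeper rear [ 404.8 -217.5] yaw -4.94 n.C 422.06 res 0.06
A keeper front [ 465.7 -240.3] yaw -1.47 n.C 471.67 res 0.32
A keeper rear@z [ 404.8 -217.5] yaw -4.94 n.C 422.06 res 0.06
A rail front z235 [ 476.8 -217.9] yaw -5.12 n.C 494.32 res 0.11
A base rear [ 391.  -174.2] yaw -4.78 n.C 404.2 res 0.25
B keeper rear [423.8 206.6] yaw -8.68 n.C 387.79 res 0.07
B keeper front [480.1 175.1] yaw -8.58 n.C 448.64 res 0.14
B rail front [488.6 155.9] yaw -8.61 n.C 459.8 res 0.11
B base rear [400.7 171.9] yaw -8.42 n.C 371.17 res 0.27
A keeper gap edge [ 448.4 -111.8] yaw 85.29 n.C -74.62 res 0.08
B keeper gap edge [437.   91.6] yaw 81.46 n.C 155.5 res 0.06
A keeper far edge [ 422.3 -336.9] yaw 85.15 n.C -299.92 res 0.08
B keeper far edge [469.5 315.6] yaw 80.97 n.C 385.3 res 0.06
```

View pics/q.png

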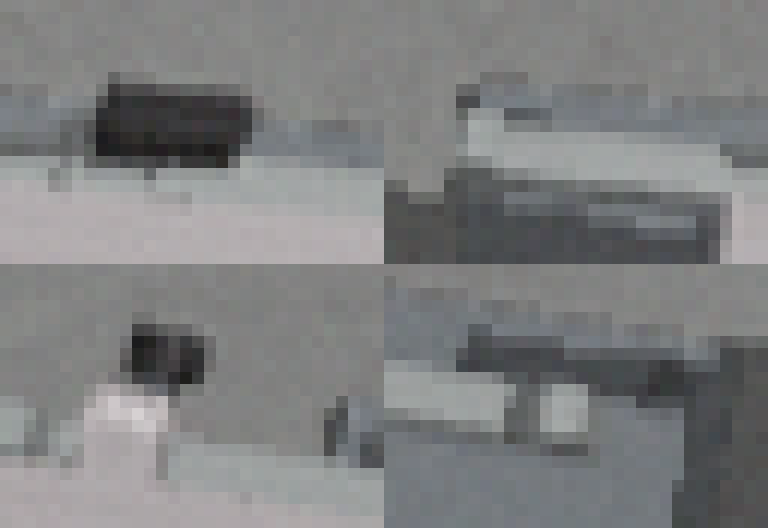

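```bash
python3 - <<'E'
from h import *
t=cv2.imread("pics/top0.png")
def un(a,y): a=np.radians(y);return np.array([np.cos(a),np.sin(a)]),np.array([-np.sin(a),np.cos(a)])
q=lambda x,y,u,v:((u+.5)/12-.5+x,(v+.5)/12-.5+y)
xh,yh=un(0,-4.9)
def rep(nm,p,s,z,o,h=2):
    c,d,e=edge(t,p,s,h,n=25); C=pl("top",*c,z)[:2]; x_,y_=un(0,o); print(nm,c.round(2),d.round(2),C.round(1),"xA/yA",(x_@C).round(1),(y_@C).round(1),e.round(2))
rep("grip front top",q(310,205,120,78),q(310,205,245,95),299,-4.9)
rep("grip -y top",q(310,205,250,105),q(310,205,238,160),299,-4.9,3)
rep("grip +y bottom",q(310,205,105,100),q(310,205,95,155),257,-4.9,3)
rep("grip +y top",q(310,205,110,82),q(310,205,106,120),299,-4.9,3)
rep("grip rear bot",q(310,205,105,162),q(310,205,235,167),257,-4.9,2)
# stop & collar
rep("collar right z242",q(125,190,166,430-264),q(125,190,160,470-264),242,-8.6,2)
rep("collar left z242",q(125,190,90,420-264),q(125,190,85,460-264),242,-8.6,2)
rep("B gapstop inner",q(222,210,540-384,385-264),q(222,210,535-384,430-264),249,-8.6,1.5)
E
```

```text
grip front top [325.17 212.05] [0.99 0.11] [ 484.2 -169.2] xA/yA 496.9 -127.3 0.06
grip -y top [330.1 215.8] [ 0.4  -0.92] [ 475.8 -180.4] xA/yA 489.5 -139.1 0.1
grip +y bottom [317.4  215.41] [ 0.04 -1.  ] [ 481.8 -154.4] xA/yA 493.2 -112.6 0.06
grip +y top [317.99 212.75] [ 0.42 -0.91] [ 482.4 -153. ] xA/yA 493.7 -111.2 0.01
grip rear bot [324.08 218.43] [ 1. -0.] [ 474.8 -170.1] xA/yA 487.6 -128.9 0.05
collar right z242 [137.69 205.22] [0.06 1.  ] [502.5 277.5] xA/yA 455.3 349.6 0.04
collar left z242 [131.37 204.08] [0.06 1.  ] [505.1 293. ] xA/yA 455.6 365.3 0.06
B gapstop inner [234.69 221.63] [ 0.18 -0.98] [465.2  41.3] xA/yA 453.8 110.4 0.06
```

carry_out(rows="0.6 0 0 -0.55 0.95; 0.6 0 0 -0.55 0.95; 0.6 0 0 -0.55 0.95; 0.6 0 0 -0.55 0.95; 0.6 0 0 -0.55 0.95; 0.6 0 0 -0.55 0.95; 0.6 0 0 -0.55 0.95; 0.6 0 0 -0.55 0.95; 0.6 0 0 -0.55 0.95; 0.6 0 0 0 0", newtons=40)

```text
clock: 1.35
eef_pos: [275.3, 561.5, 402.6]
tcp_rot: [3.141, -0.002, 1.493]
contact_force: [-0.2, -0.3, -0.2]
opening: 0.6
```

```bash
cat >> h.py <<'E'
def un(y): a=np.radians(y);return np.array([np.cos(a),np.sin(a)]),np.array([-np.sin(a),np.cos(a)])
def delta(tx,ty,tz,yaw):
    s=r.sense();R=Ro.from_euler("xyz",s["tcp_rot"]).as_matrix();p=s["eef_pos"]
    print("clk",round(s["clock"],2),"p",p.round(1),"rot deg",np.degrees(s["tcp_rot"]).round(2),"F",s["contact_force"].round(2),"op",round(s["opening"],3))
    print("A:",[round(float(v@p[:2]),1) for v in un(-4.9)],"B:",[round(float(v@p[:2]),1) for v in un(-8.6)])
    d=R.T@(np.array([tx,ty,tz])-p);dy=(np.degrees(s["tcp_rot"][2])-yaw)
    print("tool shift mm",d.round(2),"units",(d/30).round(2),"turn units",round(dy/8,3))
E
python3 -c "
from h import *
delta(479.8,-167.2,320,85.1)"
```

```text
clk 1.35 p [275.3 561.5 402.6] rot deg [ 1.7996e+02 -9.0000e-02  8.5530e+01] F [-0.22 -0.29 -0.21] op 0.6
A: [226.3, 583.0] B: [188.2, 596.4]
tool shift mm [-710.71  260.58   81.68] units [-23.69   8.69   2.72] turn units 0.054
```

carry_out(rows="0.6 -1 0.37 0 0.05; 0.6 -1 0.37 0 0; 0.6 -1 0.37 0 0; 0.6 -1 0.37 0 0; 0.6 -1 0.37 0 0; 0.6 -1 0.37 0 0; 0.6 -1 0.37 0 0; 0.6 -1 0.37 0 0; 0.6 -1 0.37 0 0; 0.6 -1 0.37 0 0; 0.6 -1 0.37 0 0; 0.6 -1 0.37 0 0")

```text
clock: 2.85
eef_pos: [377.0, 190.0, 400.8]
tcp_rot: [-3.141, 0.001, 1.489]
contact_force: [-0.4, 0.0, -0.3]
opening: 0.602
```

carry_out(rows="0.6 -1 0.37 0 0; 0.6 -1 0.37 0 0; 0.6 -1 0.37 0 0; 0.6 -1 0.37 0 0; 0.6 -1 0.37 0 0; 0.6 -1 0.37 0 0; 0.6 -1 0.37 0 0; 0.6 -1 0.37 0 0; 0.6 -1 0.37 0 0; 0.6 -1 0.37 0 0; 0.6 -1 0.37 0 0; 0.6 0 0 0 0")

```text
clock: 4.35
eef_pos: [470.5, -149.5, 400.4]
tcp_rot: [-3.14, -0.0, 1.486]
contact_force: [0.6, 0.1, 0.4]
opening: 0.602
```

```bash
python3 -c "
from h import *
delta(479.8,-167.2,320,85.1)
cv2.imwrite('pics/t1.png',r.grab_frame('top'))"
```

```text
clk 4.35 p [ 470.5 -149.5  400.4] rot deg [-1.799e+02 -1.000e-02  8.513e+01] F [0.55 0.08 0.4 ] op 0.602
A: [481.5, -108.8] B: [487.5, -77.5]
tool shift mm [-16.85  10.95  80.4 ] units [-0.56  0.37  2.68] turn units 0.004
```

View pics/t1.png

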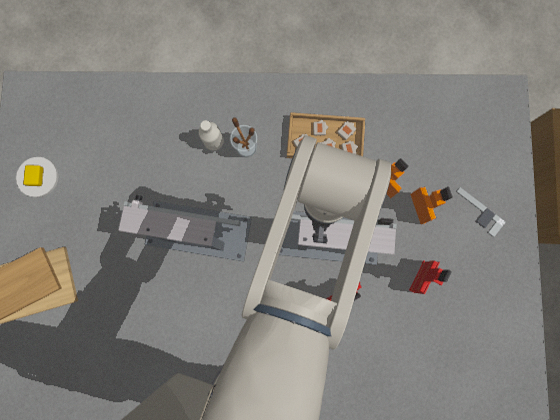

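carry_out(rows="0.6 -0.56 0.37 0.3 0; 0.6 0 0 0.7 0; 0.6 0 0 0.7 0; 0.6 0 0 0.6 0; 0.6 0 0 0.3 0; 0.6 0 0 0 0")

```text
clock: 5.15
eef_pos: [480.0, -165.6, 323.2]
tcp_rot: [-3.14, -0.0, 1.486]
contact_force: [-0.9, -0.9, -0.4]
opening: 0.602
```

```bash
python3 -c "
from h import *
delta(479.8,-167.2,281,85.1)
s=r.grab_frame('side');cv2.imwrite('pics/s2.png',cv2.resize(s[150:350,180:380],None,fx=3,fy=3,interpolation=cv2.INTER_CUBIC))"
```

```text
clk 5.15 p [ 480.  -165.6  323.2] rot deg [-1.7993e+02 -1.0000e-02  8.5130e+01] F [-0.93 -0.95 -0.43] op 0.602
A: [492.4, -124.0] B: [499.4, -92.0]
tool shift mm [-1.62 -0.06 42.17] units [-0.05 -0.    1.41] turn units 0.004
```

View pics/s2.png

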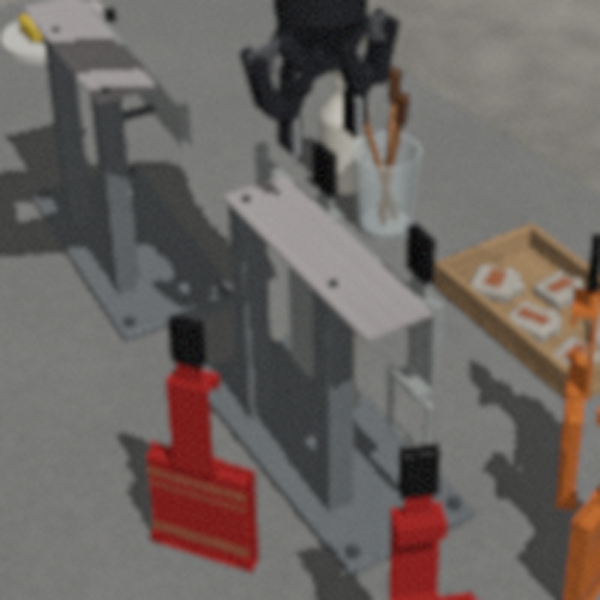

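The side view shows the open jaws just above the grip at (322,165), one on each side. I'll lower the rest of the way.

carry_out(rows="0.6 0 0 0.4 0; 0.6 0 0 0.4 0; 0.6 0 0 0.35 0; 0.6 0 0 0.25 0; 0.6 -0.05 0 0 0; 0.6 0 0 0 0")

```text
clock: 5.95
eef_pos: [480.3, -167.5, 282.0]
tcp_rot: [3.141, 0.0, 1.485]
contact_force: [-0.4, -0.8, 0.3]
opening: 0.598
```

```bash
python3 -c "
from h import *
delta(479.8,-167.2,281,85.1)
s=r.grab_frame('side');cv2.imwrite('pics/s3.png',cv2.resize(s[150:350,180:380],None,fx=3,fy=3,interpolation=cv2.INTER_CUBIC))"
```

```text
clk 5.95 p [ 480.3 -167.5  282. ] rot deg [1.7998e+02 1.0000e-02 8.5080e+01] F [-0.4  -0.83  0.29] op 0.598
A: [492.8, -125.8] B: [499.9, -93.8]
tool shift mm [ 0.21 -0.48  1.03] units [ 0.01 -0.02  0.03] turn units -0.003
```

View pics/s3.png

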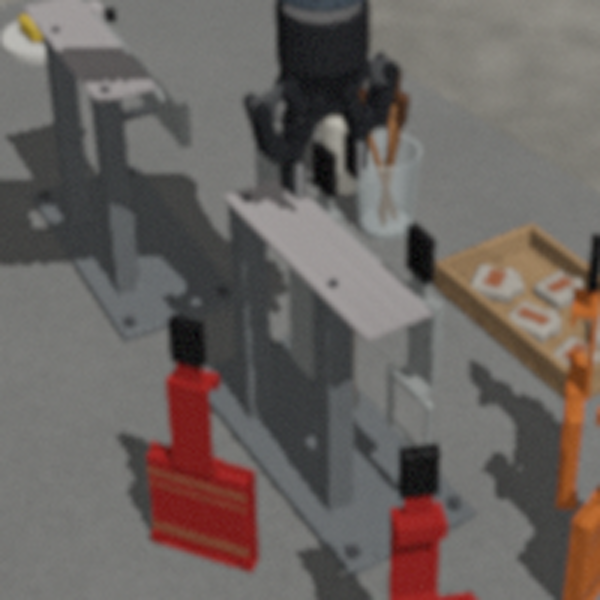

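The grip at (323,168) is centred between the pads. I'll close in stages.

carry_out(rows="0.2 0 0 0 0; 0.2 0 0 0 0; 0.2 0 0 0 0; 0.2 0 0 0 0", newtons=25)

```text
clock: 6.5
eef_pos: [480.1, -167.3, 281.8]
tcp_rot: [3.142, 0.0, 1.485]
contact_force: [-0.5, -0.6, 0.1]
opening: 0.197
```

carry_out(rows="0.05 0 0 0 0; 0.05 0 0 0 0; 0.05 0 0 0 0; 0.05 0 0 0 0", newtons=25)

```text
clock: 7.0
eef_pos: [480.1, -167.3, 281.9]
tcp_rot: [3.141, 0.0, 1.485]
contact_force: [0.0, 0.3, 1.7]
opening: 0.115
```

carry_out(rows="0.05 0 0 0 0; 0.05 0 0 -0.04 0; 0.05 0 0 -0.04 0; 0.05 0 0 0 0; 0.05 0 0 0 0", newtons=60)

```text
clock: 7.62
eef_pos: [479.9, -167.2, 284.0]
tcp_rot: [-3.141, -0.0, 1.485]
contact_force: [-0.8, 0.2, -3.7]
opening: 0.109
```

```bash
python3 -c "
from h import *
delta(479.8,-167.2,281,85.1)"
```

```text
clk 7.62 p [ 479.9 -167.2  284. ] rot deg [-1.7998e+02 -1.0000e-02  8.5090e+01] F [-0.76  0.24 -3.66] op 0.109
A: [492.4, -125.6] B: [499.5, -93.5]
tool shift mm [-0.03 -0.12  2.97] units [-0.  -0.   0.1] turn units -0.002
```

carry_out(rows="0.05 0.15 0 0 0; 0.05 0.25 0 0 0; 0.05 0.25 0 0 0; 0.05 0.25 0 0 0; 0.05 0.25 0 0 0; 0.05 0.25 0 0 0; 0.05 0 0 0 0")

```text
clock: 8.5
eef_pos: [483.7, -124.9, 284.2]
tcp_rot: [-3.142, -0.0, 1.486]
contact_force: [-0.0, -0.3, -4.2]
opening: 0.11
```

carry_out(rows="0.05 0.25 0 0 0; 0.05 0.25 0 0 0; 0.05 0.25 0 0 0; 0.05 0.25 0 0 0; 0.05 0.12 0 0 0; 0.05 0 0 0 0; 0.05 0 0 0 0")

```text
clock: 9.38
eef_pos: [486.6, -92.0, 284.2]
tcp_rot: [3.142, 0.0, 1.485]
contact_force: [0.6, 0.6, -3.3]
opening: 0.11
```

```bash
python3 -c "
from h import *
delta(479.8,-167.2,281,85.1)
cv2.imwrite('pics/t4.png',r.grab_frame('top'))
s=r.grab_frame('side');cv2.imwrite('pics/s4.png',cv2.resize(s[150:350,180:380],None,fx=3,fy=3,interpolation=cv2.INTER_CUBIC))"
```

```text
clk 9.38 p [486.6 -92.  284.2] rot deg [1.800e+02 1.000e-02 8.509e+01] F [ 0.6   0.57 -3.34] op 0.11
A: [492.6, -50.1] B: [494.9, -18.2]
tool shift mm [-75.46  -0.3    3.22] units [-2.52 -0.01  0.11] turn units -0.001
```

View pics/s4.png

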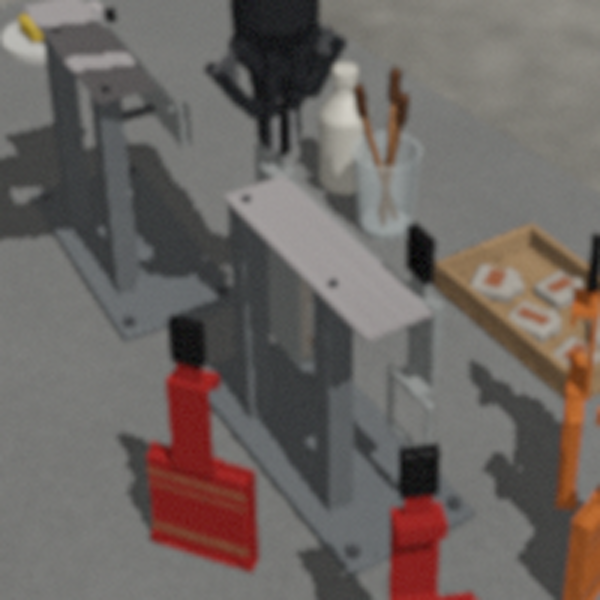

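View pics/t4.png

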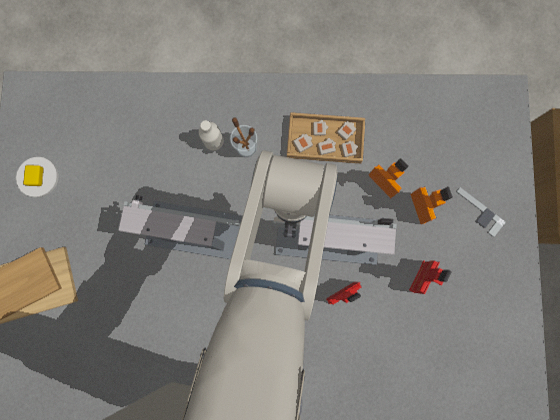

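The carrier is now in the loading gap, with the jaws at (278,150) in the side crop and past the keeper's edge. I'll lift gently and watch the force.

carry_out(rows="0.05 0 0 -0.08 0; 0.05 0 0 -0.1 0; 0.05 0 0 -0.1 0; 0.05 0 0 -0.1 0; 0.05 0 0 0 0")

```text
clock: 10.1
eef_pos: [486.7, -92.0, 295.9]
tcp_rot: [3.141, 0.0, 1.485]
contact_force: [-0.4, -0.7, -3.9]
opening: 0.107
```

carry_out(rows="0.05 0 0 -0.15 0; 0.05 0 0 -0.15 0; 0.05 0 0 -0.15 0; 0.05 0 0 -0.15 0; 0.05 0 0 -0.15 0; 0.05 0 0 0 0; 0.05 0 0 0 0")

```text
clock: 10.98
eef_pos: [486.5, -91.9, 318.0]
tcp_rot: [-3.141, -0.0, 1.485]
contact_force: [-0.7, 0.3, -3.1]
opening: 0.109
```

```bash
python3 -c "
from h import *
delta(479.8,-167.2,281,85.1)
s=r.grab_frame('side');cv2.imwrite('pics/s5.png',cv2.resize(s[150:350,180:380],None,fx=3,fy=3,interpolation=cv2.INTER_CUBIC))"
```

```text
clk 10.97 p [486.5 -91.9 318. ] rot deg [-179.99   -0.     85.08] F [-0.66  0.28 -3.09] op 0.109
A: [492.5, -50.0] B: [494.7, -18.2]
tool shift mm [-75.56  -0.18  36.97] units [-2.52 -0.01  1.23] turn units -0.002
```

View pics/s5.png

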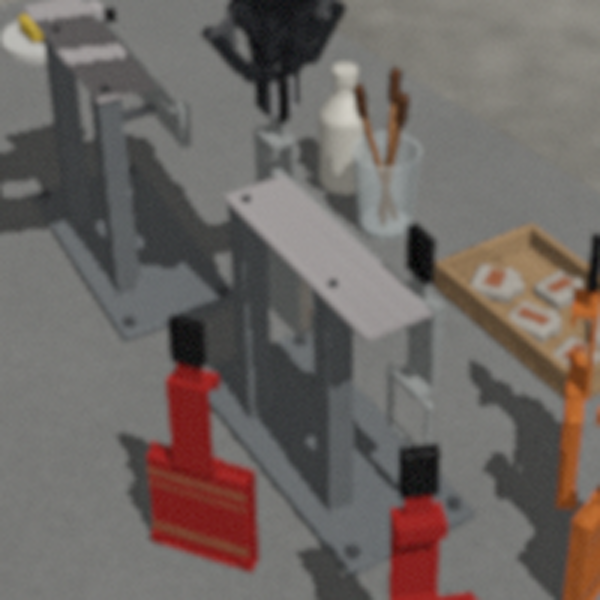

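Lifted 36 mm: the lip clears the 14 mm stop by 12 mm and the panel's top stays below the rail. Now out past A's end stop.

carry_out(rows="0.05 0.15 0 0 0; 0.05 0.3 0 0 0; 0.05 0.3 0 0 0; 0.05 0.3 0 0 0; 0.05 0.3 0 0 0; 0.05 0.25 0 0 0; 0.05 0.13 0 0 0; 0.05 0 0 0 0; 0.05 0 0 0 0")

```text
clock: 12.15
eef_pos: [491.0, -40.4, 318.1]
tcp_rot: [-3.142, 0.0, 1.485]
contact_force: [-0.2, 0.1, -4.0]
opening: 0.109
```

```bash
python3 -c "
from h import *
delta(465.6,10.5,318,81.4)"
```

```text
clk 12.15 p [491.  -40.4 318.1] rot deg [-1.800e+02  1.000e-02  8.508e+01] F [-0.16  0.11 -4.01] op 0.109
A: [492.6, 1.7] B: [491.5, 33.5]
tool shift mm [ 48.55 -29.64   0.06] units [ 1.62 -0.99  0.  ] turn units 0.46
```

carry_out(rows="0.05 0.25 0 0 0; 0.05 0.25 -0.25 0 0; 0.05 0.25 -0.25 0 0; 0.05 0.25 -0.25 0 0; 0.05 0.25 -0.24 0 0; 0.05 0.25 0 0 0; 0.05 0.12 0 0 0; 0.05 0 0 0 0.23; 0.05 0 0 0 0.23; 0.05 0 0 0 0; 0.05 0 0 0 0")

```text
clock: 13.52
eef_pos: [465.6, 10.6, 318.0]
tcp_rot: [-3.142, 0.0, 1.421]
contact_force: [0.7, 1.0, -4.3]
opening: 0.115
```

```bash
python3 -c "
from h import *
delta(473.5,62.8,318,81.4)
cv2.imwrite('pics/t6.png',r.grab_frame('top')[150:300,100:300].repeat(4,0).repeat(4,1))
s=r.grab_frame('side');cv2.imwrite('pics/s6.png',cv2.resize(s[130:330,160:360],None,fx=3,fy=3,interpolation=cv2.INTER_CUBIC))"
```

```text
clk 13.53 p [465.6  10.6 318. ] rot deg [-180.     0.    81.4] F [ 0.74  1.05 -4.3 ] op 0.115
A: [463.0, 50.3] B: [458.8, 80.1]
tool shift mm [5.283e+01 2.000e-02 3.000e-02] units [1.76 0.   0.  ] turn units -0.0
```

View pics/s6.png

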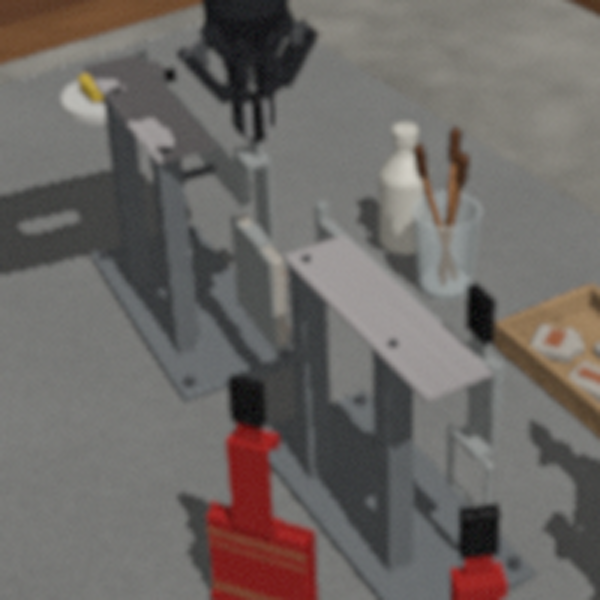

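View pics/t6.png

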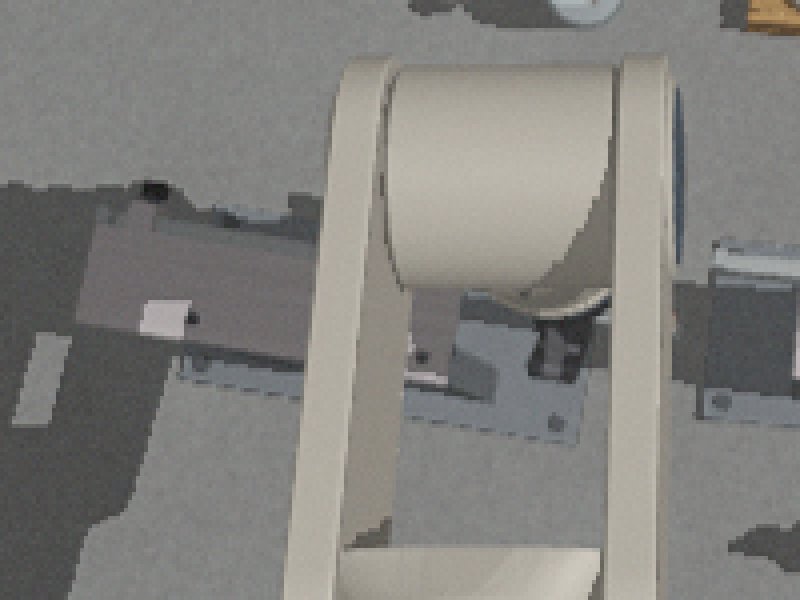

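carry_out(rows="0.05 0 0.05 0 0; 0.05 0.1 0 0 0; 0.05 0.1 0 0 0; 0.05 0.1 0 0 0; 0.05 0.1 0 0 0; 0.05 0 0 0 0")

```text
clock: 14.38
eef_pos: [468.8, 22.6, 318.1]
tcp_rot: [-3.142, -0.0, 1.421]
contact_force: [-0.5, -0.7, -4.5]
opening: 0.113
```

carry_out(rows="0.05 0.15 0 0 0; 0.05 0.2 0 0 0; 0.05 0.2 0 0 0; 0.05 0.2 0 0 0; 0.05 0 0 0 0")

```text
clock: 15.0
eef_pos: [472.3, 45.1, 318.1]
tcp_rot: [-3.142, -0.0, 1.421]
contact_force: [0.3, -0.5, -3.6]
opening: 0.108
```

carry_out(rows="0.05 0.2 0 0 0; 0.05 0.2 0 0 0; 0.05 0.16 0 0 0; 0.05 0.05 0 0 0; 0.05 0 0 0 0; 0.05 0 0 0 0")

```text
clock: 15.75
eef_pos: [474.9, 62.6, 318.1]
tcp_rot: [-3.142, 0.0, 1.421]
contact_force: [0.1, 0.0, -4.3]
opening: 0.109
```

```bash
python3 -c "
from h import *
delta(473.5,62.8,318,81.4)
s=r.grab_frame('side');cv2.imwrite('pics/s7.png',cv2.resize(s[130:280,160:310],None,fx=4,fy=4,interpolation=cv2.INTER_CUBIC))"
```

```text
clk 15.75 p [474.9  62.6 318.1] rot deg [-180.     0.    81.4] F [ 0.06  0.04 -4.25] op 0.109
A: [467.8, 103.0] B: [460.2, 132.9]
tool shift mm [-0.04 -1.42  0.08] units [-0.   -0.05  0.  ] turn units 0.0
```

View pics/s7.png

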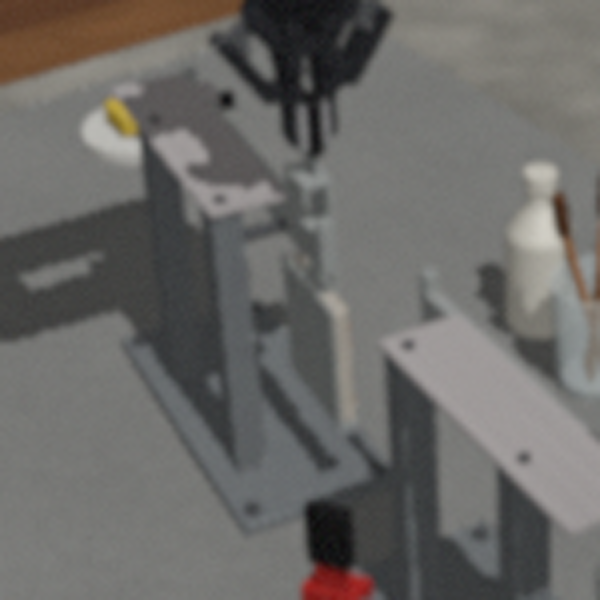

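carry_out(rows="0.05 0 -0.05 0 0; 0.05 0 0 0.15 0; 0.05 0 0 0.2 0; 0.05 0 0 0.2 0; 0.05 0 0 0.15 0; 0.05 0 0 0.1 0; 0.05 0 0 0 0; 0.05 0 0 0 0")

```text
clock: 16.8
eef_pos: [473.5, 63.0, 294.2]
tcp_rot: [3.141, -0.0, 1.421]
contact_force: [-0.9, 0.6, -3.5]
opening: 0.107
```

carry_out(rows="0.05 0 0 0.04 0; 0.05 0 0 0.03 0; 0.05 0 0 0 0")

```text
clock: 17.18
eef_pos: [473.4, 62.9, 291.9]
tcp_rot: [-3.141, 0.0, 1.421]
contact_force: [-0.1, -0.1, -3.6]
opening: 0.107
```

carry_out(rows="0.05 0 0 0.03 0; 0.05 0 0 0.03 0; 0.05 0 0 0 0")

```text
clock: 17.55
eef_pos: [473.4, 62.9, 290.1]
tcp_rot: [-3.141, 0.0, 1.421]
contact_force: [-0.2, -0.0, -4.4]
opening: 0.112
```

The lip is past the rail's top edge with no contact (seat about 8 mm up, full weight still in hand). I'll continue down.

carry_out(rows="0.05 0 0 0.05 0; 0.05 0 0 0.05 0; 0.05 0 0 0.05 0; 0.05 0 0 0 0; 0.05 0 0 0 0")

```text
clock: 18.18
eef_pos: [473.5, 62.9, 285.7]
tcp_rot: [3.142, 0.0, 1.421]
contact_force: [-0.2, -0.0, -2.8]
opening: 0.108
```

carry_out(rows="0.05 0 0 0.03 0; 0.05 0 0 0.03 0; 0.05 0 0 0 0; 0.05 0 0 0 0")

```text
clock: 18.68
eef_pos: [473.4, 62.9, 283.9]
tcp_rot: [-3.142, 0.0, 1.421]
contact_force: [0.5, 1.0, -3.5]
opening: 0.11
```

carry_out(rows="0.05 0 0 0.02 0; 0.05 0 0 0.02 0; 0.05 0 0 0 0; 0.05 0 0 0 0")

```text
clock: 19.18
eef_pos: [473.4, 62.9, 282.7]
tcp_rot: [3.142, 0.0, 1.421]
contact_force: [0.1, -0.1, -3.4]
opening: 0.108
```

carry_out(rows="0.05 0 0 0.02 0; 0.05 0 0 0 0; 0.05 0 0 0 0")

```text
clock: 19.55
eef_pos: [473.4, 62.9, 282.1]
tcp_rot: [-3.142, -0.0, 1.421]
contact_force: [0.2, -0.1, -4.1]
opening: 0.109
```

carry_out(rows="0.05 0 0 0.02 0; 0.05 0 0 0 0; 0.05 0 0 0 0")

```text
clock: 19.92
eef_pos: [473.6, 63.0, 281.9]
tcp_rot: [3.141, -0.0, 1.421]
contact_force: [-1.8, -1.2, 5.0]
opening: 0.11
```

Seated on rail B (Fz went from -4 to +5 N). I'll raise about 2 mm, inside the 4.5 mm keeper play, and slide.

carry_out(rows="0.05 0 0 -0.04 0; 0.05 0 0 -0.04 0; 0.05 0 0 0 0; 0.05 0 0 0 0; 0.05 0.15 0 0 0; 0.05 0.25 0 0 0; 0.05 0.25 0 0 0; 0.05 0.15 0 0 0; 0.05 0 0 0 0")

```text
clock: 21.05
eef_pos: [477.1, 87.1, 283.9]
tcp_rot: [-3.142, -0.0, 1.421]
contact_force: [0.4, -0.0, -4.3]
opening: 0.111
```

carry_out(rows="0.05 0.15 0 0 0; 0.05 0.25 0 0 0; 0.05 0.3 0 0 0; 0.05 0.3 0 0 0; 0.05 0.3 0 0 0; 0.05 0.25 0 0 0; 0.05 0.15 0 0 0; 0.05 0 0 0 0")

```text
clock: 22.05
eef_pos: [484.7, 137.4, 283.8]
tcp_rot: [-3.142, 0.0, 1.421]
contact_force: [-0.3, -0.2, -4.7]
opening: 0.107
```

```bash
python3 -c "
from h import *
delta(0,0,318,81.4)"
```

```text
clk 22.05 p [484.7 137.4 283.8] rot deg [-180.      0.     81.43] F [-0.27 -0.23 -4.68] op 0.107
A: [471.2, 178.3] B: [458.7, 208.3]
tool shift mm [-208.05 -458.8   -34.11] units [ -6.94 -15.29  -1.14] turn units 0.004
```

carry_out(rows="0.05 0.15 0 0 0; 0.05 0.25 0 0 0; 0.05 0.3 0 0 0; 0.05 0.3 0 0 0; 0.05 0.3 0 0 0; 0.05 0.25 0 0 0; 0.05 0.15 0 0 0; 0.05 0 0 0 0")

```text
clock: 23.05
eef_pos: [492.3, 187.8, 283.8]
tcp_rot: [-3.142, 0.0, 1.421]
contact_force: [-0.8, 0.6, -3.8]
opening: 0.106
```

carry_out(rows="0.05 0.15 0 0 0; 0.05 0.25 0 0 0; 0.05 0.3 0 0 0; 0.05 0.3 0 0 0; 0.05 0.3 0 0 0; 0.05 0.15 0 0 0; 0.05 0.1 0 0 0; 0.05 0 0 0 0; 0.05 0 0 0 0")

```text
clock: 24.18
eef_pos: [499.2, 233.3, 283.9]
tcp_rot: [-3.142, 0.0, 1.421]
contact_force: [0.0, -0.3, -3.6]
opening: 0.107
```

```bash
python3 -c "
from h import *
delta(0,0,318,81.4)
cv2.imwrite('pics/t8.png',r.grab_frame('top')[150:300,80:280].repeat(4,0).repeat(4,1))
s=r.grab_frame('side');cv2.imwrite('pics/s8.png',cv2.resize(s[100:250,160:310],None,fx=4,fy=4,interpolation=cv2.INTER_CUBIC))"
```

```text
clk 24.18 p [499.2 233.3 283.9] rot deg [-1.80e+02  1.00e-02  8.14e+01] F [ 0.04 -0.28 -3.63] op 0.107
A: [477.4, 275.1] B: [458.7, 305.3]
tool shift mm [-305.34 -458.69  -34.07] units [-10.18 -15.29  -1.14] turn units -0.0
```

View pics/s8.png

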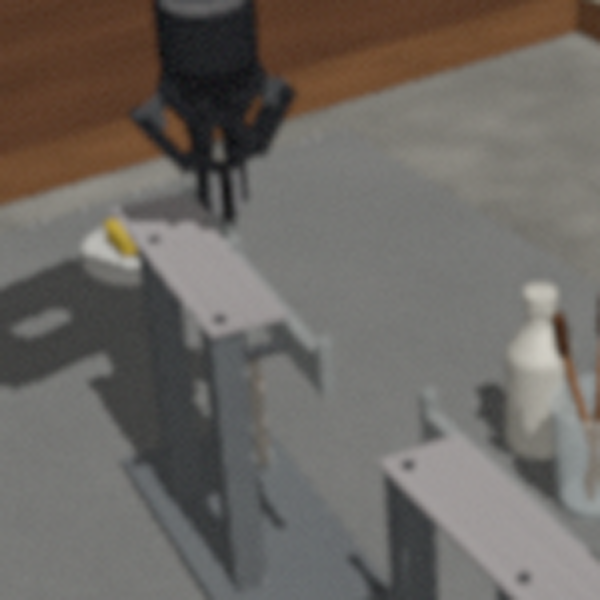

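View pics/t8.png

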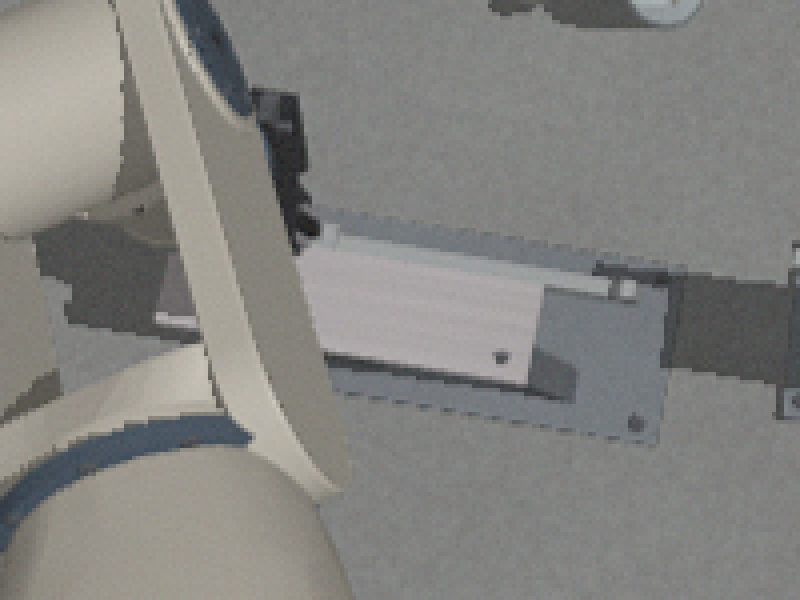

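The carrier is under the keeper about 25 mm short of the expected collar contact. Going in more finely.

carry_out(rows="0.05 0.12 0 0 0; 0.05 0.15 0 0 0; 0.05 0.15 0 0 0; 0.05 0.12 0 0 0; 0.05 0.06 0 0 0; 0.05 0 0 0 0; 0.05 0 0 0 0")

```text
clock: 25.15
eef_pos: [501.9, 251.2, 283.8]
tcp_rot: [-3.142, 0.0, 1.421]
contact_force: [0.6, 0.4, -4.8]
opening: 0.109
```

carry_out(rows="0.05 0.03 0 0 0; 0.05 0.03 0 0 0; 0.05 0.03 0 0 0; 0.05 0 0 0 0")

```text
clock: 25.65
eef_pos: [502.3, 254.0, 283.9]
tcp_rot: [3.142, -0.0, 1.421]
contact_force: [0.8, -0.4, -3.4]
opening: 0.109
```

carry_out(rows="0.05 0.03 0 0 0; 0.05 0 0 0 0; 0.05 0 0 0 0")

```text
clock: 26.02
eef_pos: [502.4, 254.9, 283.9]
tcp_rot: [-3.142, 0.0, 1.421]
contact_force: [-0.4, -1.0, -4.2]
opening: 0.106
```

carry_out(rows="0.05 0.03 0 0 0; 0.05 0 0 0 0; 0.05 0 0 0 0")

```text
clock: 26.4
eef_pos: [502.6, 255.8, 283.9]
tcp_rot: [3.142, 0.0, 1.421]
contact_force: [0.3, 0.2, -4.3]
opening: 0.111
```

carry_out(rows="0.05 0.03 0 0 0; 0.05 0 0 0 0; 0.05 0.03 0 0 0; 0.05 0 0 0 0")

```text
clock: 26.9
eef_pos: [502.9, 257.6, 283.9]
tcp_rot: [3.142, -0.0, 1.421]
contact_force: [0.5, 0.2, -4.4]
opening: 0.108
```

carry_out(rows="0.05 0.02 0 0 0; 0.05 0 0 0 0; 0.05 0 0 0 0")

```text
clock: 27.28
eef_pos: [503.0, 258.1, 283.9]
tcp_rot: [3.142, 0.0, 1.421]
contact_force: [0.3, 0.1, -4.0]
opening: 0.111
```

carry_out(rows="0.05 0.02 0 0 0; 0.05 0 0 0 0; 0.05 0 0 0 0")

```text
clock: 27.65
eef_pos: [503.0, 258.7, 283.9]
tcp_rot: [-3.142, -0.0, 1.421]
contact_force: [0.2, -0.1, -4.0]
opening: 0.109
```

carry_out(rows="0.05 0.02 0 0 0; 0.05 0 0 0 0; 0.05 0 0 0 0")

```text
clock: 28.02
eef_pos: [503.1, 259.3, 283.9]
tcp_rot: [-3.142, 0.0, 1.421]
contact_force: [1.0, 0.1, -3.6]
opening: 0.11
```

carry_out(rows="0.05 0.02 0 0 0; 0.05 0 0 0 0; 0.05 0 0 0 0")

```text
clock: 28.4
eef_pos: [503.2, 259.9, 283.9]
tcp_rot: [3.142, -0.0, 1.421]
contact_force: [-0.8, 0.1, -3.7]
opening: 0.111
```

carry_out(rows="0.05 0.02 0 0 0; 0.05 0 0 0 0; 0.05 0 0 0 0")

```text
clock: 28.78
eef_pos: [503.3, 260.5, 283.9]
tcp_rot: [-3.142, 0.0, 1.421]
contact_force: [0.4, -0.7, -3.9]
opening: 0.111
```

carry_out(rows="0.05 0.02 0 0 0; 0.05 0 0 0 0; 0.05 0 0 0 0")

```text
clock: 29.15
eef_pos: [503.3, 260.7, 283.9]
tcp_rot: [-3.141, 0.001, 1.421]
contact_force: [-0.9, -5.7, -1.4]
opening: 0.11
```

carry_out(rows="0.05 0.02 0 0 0; 0.05 0 0 0 0; 0.05 0 0 0 0")

```text
clock: 29.52
eef_pos: [503.3, 260.8, 283.9]
tcp_rot: [-3.141, 0.002, 1.421]
contact_force: [-0.8, -7.3, -0.2]
opening: 0.11
```

Collar felt at s≈333 (Fy −6 to −7 N). I'll ease off a touch and lower onto the rail.

carry_out(rows="0.05 -0.02 0 0 0; 0.05 0 0 0.03 0; 0.05 0 0 0.02 0; 0.05 0 0 0 0; 0.05 0 0 0 0")

```text
clock: 30.15
eef_pos: [503.4, 260.6, 282.4]
tcp_rot: [3.142, 0.001, 1.421]
contact_force: [-1.3, -6.2, -0.9]
opening: 0.108
```

carry_out(rows="0.05 0 0 0.01 0; 0.05 0 0 0 0; 0.05 0 0 0 0")

```text
clock: 30.52
eef_pos: [503.4, 260.7, 282.2]
tcp_rot: [3.142, 0.001, 1.421]
contact_force: [-0.9, -5.6, -0.5]
opening: 0.112
```

carry_out(rows="0.05 -0.01 0 0 0; 0.05 0 0 0.01 0; 0.05 0 0 0 0; 0.05 0 0 0 0")

```text
clock: 31.02
eef_pos: [503.3, 260.6, 282.0]
tcp_rot: [3.141, 0.0, 1.421]
contact_force: [-1.5, -5.9, 1.5]
opening: 0.106
```

carry_out(rows="0.05 0 0 0.01 0; 0.05 0 0 0 0; 0.05 0 0 0 0")

```text
clock: 31.4
eef_pos: [503.4, 260.6, 282.0]
tcp_rot: [3.141, 0.0, 1.421]
contact_force: [-1.4, -5.5, 2.6]
opening: 0.104
```

Seated (Fz +2.6 N) and touching the collar. Releasing softly.

carry_out(rows="0.05 0 0 0 0; 0.05 0 0 0 0; 0.2 0 0 0 0; 0.2 0 0 0 0; 0.2 0 0 0 0; 0.2 0 0 0 0", newtons=20)

```text
clock: 32.15
eef_pos: [503.4, 261.0, 281.5]
tcp_rot: [3.141, -0.0, 1.421]
contact_force: [-0.0, -0.2, -0.2]
opening: 0.197
```

carry_out(rows="0.4 0 0 0 0; 0.5 0 0 0 0; 0.6 0 0 0 0; 0.6 0 0 0 0; 0.6 0 0 0 0")

```text
clock: 32.78
eef_pos: [503.3, 260.8, 281.5]
tcp_rot: [-3.142, -0.0, 1.421]
contact_force: [1.2, 0.9, 0.0]
opening: 0.602
```

```bash
python3 -c "
from h import *
delta(0,0,318,81.4)
cv2.imwrite('pics/t9.png',r.grab_frame('top')[150:300,80:280].repeat(4,0).repeat(4,1))
s=r.grab_frame('side');cv2.imwrite('pics/s9.png',cv2.resize(s[100:250,160:310],None,fx=4,fy=4,interpolation=cv2.INTER_CUBIC))"
```

```text
clk 32.77 p [503.3 260.8 281.5] rot deg [-180.    -0.    81.4] F [1.19 0.93 0.02] op 0.602
A: [479.2, 302.8] B: [458.7, 333.1]
tool shift mm [-333.09 -458.7   -36.52] units [-11.1  -15.29  -1.22] turn units 0.001
```

View pics/s9.png

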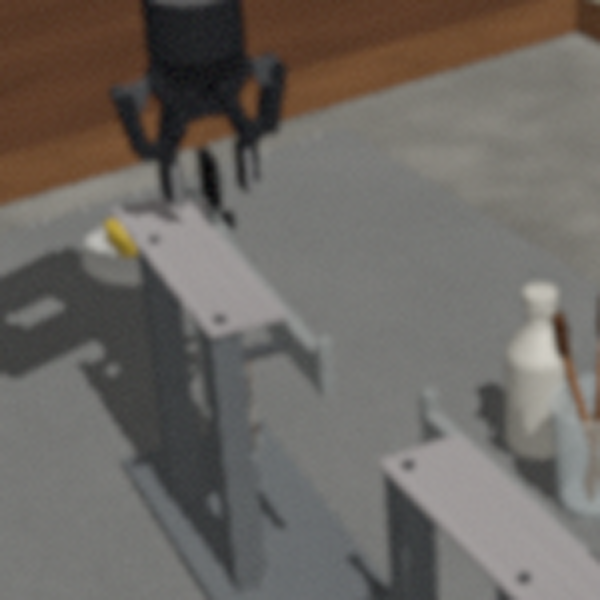

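The jaws are open and the grip stands free at (208,180). Now straight up, then back out of view.

carry_out(rows="0.6 0 0 -0.3 0; 0.6 0 0 -0.5 0; 0.6 0 0 -0.7 0; 0.6 0 0 -0.8 0; 0.6 0 0 -0.8 0; 0.6 0 0 -0.6 0; 0.6 0 0 -0.3 0; 0.6 0 0 0 0")

```text
clock: 33.88
eef_pos: [503.5, 260.8, 401.9]
tcp_rot: [3.141, -0.0, 1.421]
contact_force: [-0.7, 0.1, -0.2]
opening: 0.597
```

carry_out(rows="0.6 0.5 -0.5 0 0; 0.6 0.9 -0.5 0 0; 0.6 0.9 -0.5 0 0; 0.6 0.9 -0.5 0 0; 0.6 0.9 -0.5 0 0; 0.6 0.9 -0.5 0 0; 0.6 0.9 -0.5 0 0; 0.6 0.9 -0.5 0 0; 0.6 0.9 -0.5 0 0; 0.6 0.9 -0.5 0 0; 0.6 0.5 -0.5 0 0; 0.6 0 0 0 0")

```text
clock: 35.38
eef_pos: [379.3, 556.4, 400.6]
tcp_rot: [-3.141, 0.001, 1.423]
contact_force: [0.2, -0.1, 0.5]
opening: 0.603
```

```bash
python3 -c "
from h import *
delta(0,0,318,81.4)
t=r.grab_frame('top');cv2.imwrite('pics/t10f.png',t)
cv2.imwrite('pics/t10.png',cv2.resize(t[180:280,100:250],None,fx=5,fy=5,interpolation=cv2.INTER_CUBIC))
s=r.grab_frame('side');cv2.imwrite('pics/s10.png',cv2.resize(s[120:320,160:360],None,fx=3,fy=3,interpolation=cv2.INTER_CUBIC))"
```

```text
clk 35.38 p [379.3 556.4 400.6] rot deg [-1.7995e+02  7.0000e-02  8.1520e+01] F [ 0.22 -0.09  0.51] op 0.603
A: [330.4, 586.7] B: [291.9, 606.8]
tool shift mm [-606.1  -293.09   83.56] units [-20.2   -9.77   2.79] turn units 0.015
```

View pics/s10.png

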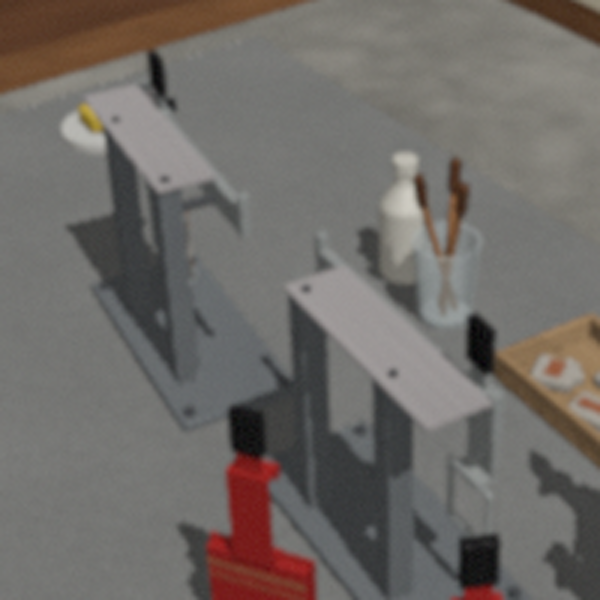

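View pics/t10.png

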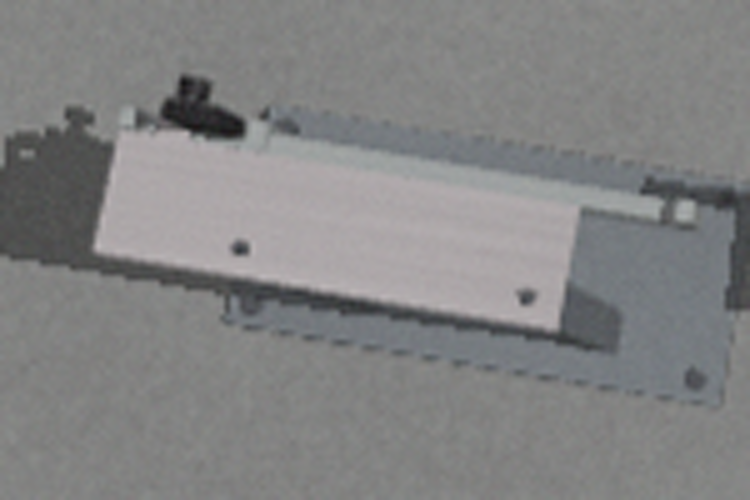

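View pics/t10f.png

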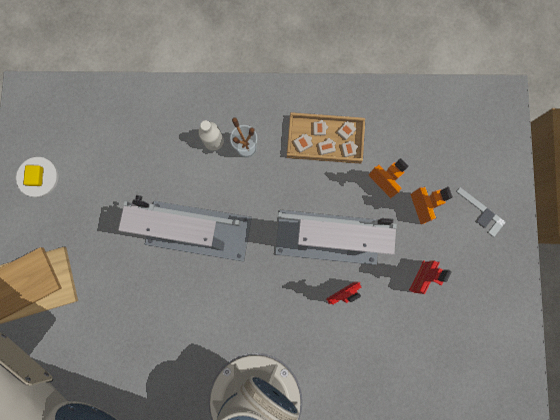

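```bash
python3 -c "
from h import *
_,y=un(-8.6)
for u,v,z in((245,122,257),(163,113,299),(246,135,257)):
    P=pl('top',(u+.5)/5-.5+100,(v+.5)/5-.5+180,z)[:2];print(P.round(1),un(-8.6)[0]@P,y@P)
a=cv2.imread('pics/top0.png');b=cv2.imread('pics/t10f.png')
for n,(x0,y0,x1,y1) in dict(empty=(370,210,400,235),collar=(130,193,142,212)).items(): print(n,cv2.absdiff(a[y0:y1,x0:x1],b[y0:y1,x0:x1]).mean())
"
```

```text
[503.6 246.8] 461.01058697245423 319.32041643452925
[500.9 272.2] 454.6051612626452 344.0856350318759
[497.3 246. ] 454.9621983461444 317.565770106763
empty 2.1573333333333333
collar 33.66812865497076
```

```bash
python3 -c "
from rig import r
print(r.sign_off())"
```

```text
the job is handed in; nothing more can be done
None
```

The plaster-panel carrier now hangs on rack_b's rail under the keeper, up against the stop collar. I let go, backed the arm away and handed the job in at about 35.5 s.

**What I did:** I gripped the carrier across its 10 mm thickness and slid it into rack_a's loading gap. I lifted it 36 mm over the end stops, turned it about 3.7° to line up with rack_b, and lowered it in that rail's loading gap until I felt the seat. Then I slid it along under the keeper until I felt the collar, set it down and released it.

**Forces:** The highest readings were about 7 N at the collar and 5 N on first seating. These are from the end of each move, so brief peaks in between would not show. The lateral readings stayed within about 2 N.

**Last checks:**
- **Release:** Just before letting go, the carrier was pressed about 5.5 N against the collar and about 2.6 N down on the rail. The wrist force dropped to about zero once the jaws opened.
- **Position:** The final pictures show the grip upright next to the collar. It measures about 332 mm along the rail, against 333 mm where I felt the contact, which agrees within about 1 mm. Contact after release is inferred from this, because the camera cannot resolve a sub-millimetre gap.
- **Other items:** The empty carrier is unchanged between the first and last top pictures. The jar, bottle, tray and look-alikes look unmoved by eye.

**One disagreement:** I met the collar about 1.5 mm farther along than the first camera estimate, which is within the calibration error.

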